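Roll a bare pipe stub into the painting stand

TASK

Roll the bare steel pipe stub over the bench with the fingers, up the ramp and into the V-groove of the blue painting stand, and push it along the groove until its end rests against the red stop plate. Only push it: do not pick it up. Leave the green painted stub and everything else on the bench where they are, and finish with the hand clear.

Things in the scene. Friction and masses are not known exactly. Their poses are not given: they have to be found in the camera images.
- bare_stub: bare grey steel pipe stub, a yellow plug flush in each end, smooth, solid to the touch: 50 mm diameter, 150 mm long, 0.45 to 0.75 kg. Origin at its middle on its axis; x runs along it, y and z turn as it rolls. When a slow push ends it stops within a few mm. It starts flat on the bench on either side of the stand, roughly parallel to the groove, its far end 30 to 65 mm short of the stop plate.
- painted_stub: the same stub already painted green, lying on the other side of the stand; leave it. Same size and axes.
- v_stand: blue fixed steel stand, 182 mm wide, with a straight V-groove. Origin on the bench under the groove's middle line; x points along the groove to the stop plate, y left of that, z up. Groove from x = -120 mm (open end, towards the robot) to 90 mm. A stub in the groove has its axis at y = 0, 31 mm above the bench; against the stop its middle is at x = 15 mm.
- stop_face (a point): middle of the groove-side face of the red stop plate, at x = 90 mm in the stand's frame, 31 mm above the bench; the plate is 70 mm wide, 60 mm high, 8 mm thick, with a low brace 30 mm high reaching 30 mm behind it
- groove_start (a point): bottom of the groove at its open end, x = -120 mm in the stand's frame, 2 mm above the bench. The groove's sides slope up at 30 degrees to lips 14 mm high at y = +-21 to +-25 mm; outside these a plain ramp falls to the bench at y = +-91 mm, so a stub can roll in from either side
- red_tin: red paint tin, 86 mm across, 100 mm high, origin under its centre; leave it
- blue_tin: blue paint tin, 86 mm across, 100 mm high, origin under its centre; leave it
- thinner_can: oblong metal can with a green panel and white cap, 60 x 100 x 168 mm, origin under its centre; leave it
- tape_roll: white roll of tape lying flat, 90 mm across, 24 mm high, origin under its centre; leave it
- brush: paint brush lying flat beyond the stand, 200 mm long, 42 mm wide, 20 mm high, origin under its middle, x along it; leave it
- mixing_cup: white cup, 76 mm across, 95 mm high, origin under its centre; leave it
Not all that is in view belongs to the job. Leave any purple look-alike of the bare_stub alone.

How it is judged:
By the outcome, as a careful person would: the job done as asked, in the order asked, and still so for the second after the job is handed in, with the robot touching nothing.
It also fails if it takes over 51 s, if anything falls off the work surface, if the arm or the gripper's body presses on something with over 40 N, if the wrist force passes 120 N, or if a joint passes its speed limit or range.

ROBOT

A 6-joint arm with a two-finger parallel gripper is mounted at the origin on the work surface. World frame = base frame: x ahead of the robot, y to its left, z up, the work surface at z = 0. Lengths are in m, angles in rad, forces in N, time in s.
With the tool pointing down it reaches from about 0.35 to 0.975 m from the base axis. Payload 4.9 kg.
Tool frame: the origin (TCP) lies at the very end of the fingers, on their centre line; the grasp point (between the pads) lies behind it (manip.grip_depth is the z of the grasp point in the tool frame, in m); z points along the fingers, y is the direction in which the jaws open and shut (so a half turn about z gives the same grasp; the last joint's range is limited). The gripper opens to 85 mm and grips with 20 to 120 N. Pads are 22 mm wide; open, the fingers measure 114 mm over their backs; the gripper's body (76 mm by 85 mm) begins 54 mm behind the grasp point. The pads swing forward as they close: fully open they stand 13 mm farther back than shut.
Start: joints at [1.022, 0.053, 1.613, -0, 1.476, -0.119], TCP at [0.26, 0.568, 0.231] pointing down, gripper open.
Joint ranges: [-3.01, 3.01], [-1.01, 2.22], [0.06, 2.58], [-1.02, 4.17], [0.09, 2.62], [-3.14, 3.14]. Speed limits (rad/s): [2.57, 2.57, 3.14, 3.14, 3.14, 3.14].

INTERFACE

Orientations are given as a unit quaternion [w, x, y, z].
In Python, from plant import state, optics, manip, silhouettes, place_of gives the robot as it stands. The module is installed in compiled form; this text tells all that it offers.
- The arm moves only by the tool jog_arm, never from a script. Its argument "increments" is a list of rows, each an object with "slide": the shift along the tool's x, y, z in mm, a list of three; "rotation": the turn, a rotation vector about the tool's x, y, z in degrees, a list of three. A call has 1 to 20 rows; each row shifts and turns the commanded pose from where the row before left it, along the tool's axes as they then stand; what a row does not reach is not made up. A row lasts 1/12 s, in which the tool goes at most 41.7 mm and 7.16 degrees, less where a joint would pass 70% of its speed; a pose out of reach is approached as far as the arm can. A call with a gripper value outside its range is refused whole. "fingers" is the opening, from 0 (shut) to 1 (fully open), set as the call begins (left out, the last holds). The fingers move at their own pace and stop on an object; the grip force is fixed at half the most. Time passes only in rows, so rows that do not move let the fingers close. It gives the time, the measured TCP pose, the force and the opening at its end, in the units of the state.
- state(): the state, without advancing time (a new reading comes with each control period).
- optics.grab_frame(name): name is "side" or "top" or "wrist"; returns a dict with "frame" (480x640x3 uint8, blue, green, red), "camera_matrix" (3x3 intrinsics, pixels), "R" (3x3) and "t" (3): a world point X has camera coordinates R X + t. Camera axes: x right, y down, z forward; pixel columns grow to the right and rows downward; lengths in m; the calibration is good to about 2 mm. The wrist camera is an equidistant fisheye: a pixel r from the principal point sees the ray r / f radians off the axis. A picture is of the moment at which its call begins. There is no depth.
- manip.job_done(): hands the job in, once; it reports no verdict.
Trained networks look in the newest picture that a camera, given by its name, has taken for a name from the list of things; names that differ only in an ending like _2 or _b are one class to them, and where a whole thing is asked for, a point or a joint stands for the part that bears it (a point fixed in the world has none). Each returns a list of dicts, best first, with "score" (0 to 1); they miss things now and then, are a little off and sometimes report something else, mostly with a low value. They report only what shows in the picture. A call takes as long as a camera call. They do not tell look-alikes from the thing itself.
- silhouettes(thing, camera): "mask" (480x640 bool, what is visible of it) and "bbox" ([left, top, right, bottom] in pixels, round what is visible of it).
- place_of(thing, camera): "uv" ([column, row] in pixels: a listed point, or the origin of a listed thing).
The state is a dict: "time": time; "joint_pos": joint angles; "joint_vel": joint speeds; "joint_efforts": joint torques, N m; "tool_pos": TCP position; "tool_rot": TCP orientation; "contact_force": force on the tool from outside, world axes, zero at the start; "ft_torque": the same for the moment, N m; "gripper_width": opening from 0.0 (shut) to 1.0 (fully open).
Only numpy, scipy, OpenCV 4.12 (cv2) and the standard library are available. Lean on these libraries where they do the work, as an engineer would, in place of code of your own. Each camera call takes 0.05 s, during which the arm holds its last target.

## Working session

There is one attempt and no reset: what is moved stays moved. The work goes in short steps, Python scripts to look and compute and a tool call to move; the robot and the scene stay as the last step left them, time stands still between calls to the robot, and variables do not carry over. Pictures are saved under pics/ and viewed, and the job is handed in when it is done.

Besides the shell and the picture viewer there is one more tool, called as name(argument=value, ...), one argument or row to a line, values as JSON. jog_arm: Moves the arm, as the interface text tells. Its arguments: {"type":"object","properties":{"increments":{"type":"array","items":{"type":"object","properties":{"slide":{"type":"array","items":{"type":"number"}},"rotation":{"type":"array","items":{"type":"number"}}}}},"fingers":{"type":"number"}},"required":["increments"]}

```bash
mkdir -p pics; ls; python3 - <<'E'
from plant import state, optics, manip, silhouettes, place_of
import cv2
s=state();print({k:s[k] for k in('time','tool_pos','tool_rot','gripper_width','contact_force')},manip.grip_depth)
for n in('top','side'):
    f=optics.grab_frame(n);cv2.imwrite(f'pics/{n}0.png',f['frame'])
    print(n,f['camera_matrix'].tolist(),f['R'].tolist(),f['t'].tolist())
    for th in['bare_stub','painted_stub','v_stand','stop_face','groove_start','red_tin','blue_tin','thinner_can','tape_roll','brush','mixing_cup']:
        print(th,[(d['uv'],round(d['score'],2)) for d in place_of(th,n)])
E
```

```text
pics
{'time': 0.0, 'tool_pos': array([0.26008155, 0.5676318 , 0.23007377]), 'tool_rot': array([-3.48074348e-04,  2.13246676e-01,  9.76997853e-01, -9.63628196e-04]), 'gripper_width': 1.0003709356264487, 'contact_force': array([-0.55988764, -0.42747766, -0.3725722 ])} -0.0187
top [[557.1630489557631, 0.0, 316.56010284207713], [0.0, 557.1630489557631, 242.0579086384572], [0.0, 0.0, 1.0]] [[-0.024483538377439027, -0.9996956282173115, -0.003034348647667751], [-0.9889137190449346, 0.024663929544789735, -0.14642864086006557], [0.14645891107487072, -0.0005843822420095681, -0.9892165818788918]] [0.0020845965508924495, 0.5636757196323059, 1.319583829851501]
bare_stub [([200.1, 155.9], 0.77), ([249.4, 214.9], 0.75), ([261.7, 324.5], 0.7), ([196.6, 346.9], 0.7), ([313.6, 225.3], 0.57)]
painted_stub [([378.9, 247.0], 0.66)]
v_stand [([313.0, 221.2], 0.6)]
stop_face [([323.4, 188.4], 0.6)]
groove_start [([304.9, 270.3], 0.79)]
red_tin [([149.3, 311.0], 0.91), ([484.7, 292.0], 0.29)]
blue_tin [([482.5, 290.5], 0.63)]
thinner_can [([130.2, 232.7], 0.71), ([484.4, 292.3], 0.71)]
tape_roll [([196.2, 3
[... 234 characters left out ...]
28, 0.011466236856583501], [-0.3130860394262463, -0.49459474168358275, -0.8107731948056356], [0.45011815105927777, 0.6744466606707796, -0.5852481114852159]] [-0.4622536666851262, 0.22353324636708272, 1.0348215564988954]
bare_stub [([316.9, 203.1], 0.75), ([232.1, 243.2], 0.74), ([340.3, 165.9], 0.69)]
painted_stub [([365.7, 286.4], 0.82)]
v_stand [([345.9, 245.5], 0.61)]
stop_face [([383.8, 227.8], 0.57)]
groove_start [([257.1, 168.3], 0.75), ([301.1, 256.1], 0.63)]
red_tin [([199.4, 192.1], 0.64)]
blue_tin [([394.6, 402.0], 0.74)]
thinner_can [([254.8, 168.1], 0.81), ([301.6, 255.0], 0.73)]
tape_roll [([187.6, 225.2], 0.95)]
brush [([388.8, 215.7], 0.66)]
mixing_cup [([472.1, 369.0], 0.59)]
```

View pics/top0.png

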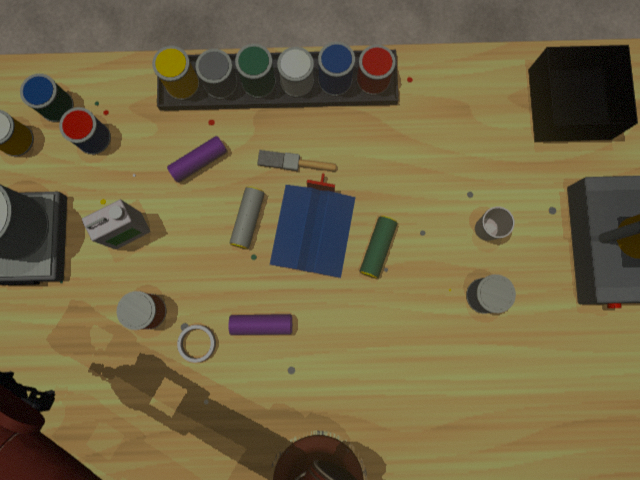

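View pics/side0.png

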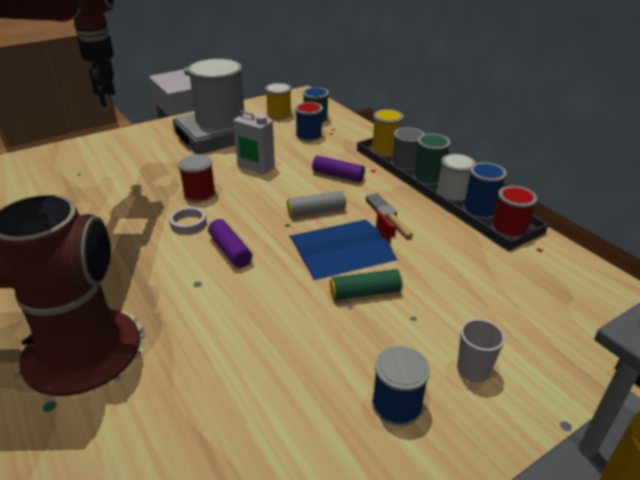

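```bash
cat > h.py <<'E'
from plant import state, optics, manip, silhouettes, place_of
import cv2, numpy as np
def ray(f,uv):
    K=f['camera_matrix'];d=np.linalg.inv(K)@np.array([uv[0],uv[1],1.]);R=f['R'];return -R.T@f['t'],R.T@d
def onz(f,uv,z):
    c,d=ray(f,uv);return c+d*(z-c[2])/d[2]
def proj(f,X):
    p=(f['R']@np.atleast_2d(X).T).T+f['t'];q=(f['camera_matrix']@p.T).T;return q[:,:2]/q[:,2:]
def cyl(p,r=.025,h=.075):
    # p=x,y,z,yaw,
    x,y,z,a=p;u=np.array([np.cos(a),np.sin(a),0]);v=np.array([-np.sin(a),np.cos(a),0]);w=np.array([0,0,1.])
    t=np.linspace(0,2*np.pi,40)
    ring=np.outer(np.cos(t),v)*r+np.outer(np.sin(t),w)*r
    return np.vstack([np.array([x,y,z])+s*h*u+ring for s in(-1,1)])
def cyl_mask(f,p):
    S=8
    hull=cv2.convexHull(proj(f,cyl(p)).astype(np.float32))
    m=np.zeros((480,640),np.uint8);cv2.fillConvexPoly(m,np.round(hull*S).astype(np.int32),255,cv2.LINE_AA,3);return m/255.
E
python3 - <<'E'
from h import *
from scipy.optimize import minimize
ft=optics.grab_frame('top')
S=silhouettes('bare_stub','top')
for d in S: print(d['bbox'],round(d['score'],2),d['mask'].sum(), ft['frame'][d['mask']].mean(0).round())
def pick(S,uv):
    for d in S:
        if d['mask'][int(uv[1]),int(uv[0])]: return d['mask']
mt=pick(S,(248,217));fs=optics.grab_frame('side');Ss=silhouettes('bare_stub','side');ms=pick(Ss,(317,205))
P=onz(ft,(248.5,217.5),.025);print('top',P,'side',onz(fs,(317,203),.025))
def fit(pairs,p0,z=.025):
    def c(p):
        s=0
        for f,m in pairs:
            a=cv2.GaussianBlur(cyl_mask(f,[p[0],p[1],z,p[2]]),(0,0),1.5);b=cv2.GaussianBlur(m.astype(float),(0,0),1.5);s+=((a-b)**2).sum()
        return s
    r=minimize(c,p0,method='Nelder-Mead',options=dict(initial_simplex=[p0]+[list(np.array(p0)+np.eye(3)[i]*[.01,.01,.1][i]) for i in range(3)],xatol=1e-5,fatol=.1));return r.x.round(4),r.fun
for nm,pr in(('top',[(ft,mt)]),('side',[(fs,ms)]),('both',[(ft,mt),(fs,ms)])):
    print(nm,fit(pr,[P[0],P[1],-.15]))
G=[('painted','painted_stub',(379,247),(366,287))]
mp=pick(silhouettes('painted_stub','top'),(379,247));Q=onz(ft,(379,247),.025)
print('painted',fit([(ft,mp)],[Q[0],Q[1],-.2]))
# stand
vs=silhouettes('v_stand','top');d=vs[0];print(d['bbox'],d['score'],d['mask'].sum())
b,g,r=[ft['frame'][...,i].astype(int) for i in range(3)]
roi=np.zeros((480,640),bool);roi[175:290,262:365]=1
blue=(b>r+40)&roi&(b>g+20)
n,l,st,ce=cv2.connectedComponentsWithStats(blue.astype(np.uint8));k=1+st[1:,4].argmax();blue=l==k
print('blue',blue.sum())
hull=cv2.convexHull(np.argwhere(blue)[:,::-1].astype(np.int32))
q=cv2.approxPolyN(hull,4,ensure_convex=True).reshape(-1,2) if hasattr(cv2,'approxPolyN') else cv2.approxPolyDP(hull,4,True).reshape(-1,2)
print(q)
W=np.array([onz(ft,u,0.) for u in q]);print(W.round(4));print(np.linalg.norm(W-np.roll(W,-1,0),axis=1))
print('stop',onz(ft,place_of('stop_face','top')[0]['uv'],.031),'gs',onz(ft,place_of('groove_start','top')[0]['uv'],.002),'orig',onz(ft,place_of('v_stand','top')[0]['uv'],0))
print('side stop',onz(fs,place_of('stop_face','side')[0]['uv'],.031),'orig',onz(fs,place_of('v_stand','side')[0]['uv'],0))
for n,h in('red_tin',0),('thinner_can',0),('tape_roll',0),('brush',0):
    print(n,onz(ft,place_of(n,'top')[0]['uv'],h))
E
```

```text
[168.9, 133.9, 229.0, 183.8] 0.77 1226 [80. 46. 76.]
[232.9, 187.0, 264.0, 249.8] 0.69 1172 [83. 96. 97.]
[231.6, 316.6, 290.8, 335.4] 0.64 1250 [86. 50. 81.]
[82.2, 200.6, 150.3, 249.8] 0.17 2203 [79. 87. 89.]
top [0.63201937 0.15605073 0.025     ] side [0.63701721 0.16221321 0.025     ]
top (array([ 0.63  ,  0.1608, -0.2828]), np.float64(43.04512888824227))
side (array([ 0.6317,  0.1607, -0.3084]), np.float64(17.959791236360086))
both (array([ 0.6315,  0.1604, -0.2894]), np.float64(62.80576153122679))
painted (array([ 0.5497, -0.163 , -0.3671]), np.float64(14.117277653386857))Traceback (most recent call last):
  File "<stdin>", line 24, in <module>
IndexError: list index out of range
```

```bash
python3 - <<'E'
from h import *
from scipy.optimize import minimize
def stand_pts(p,back=.09):
    x,y,a=p;R=np.array([[np.cos(a),-np.sin(a)],[np.sin(a),np.cos(a)]])
    L=[]
    for X in(-.12,back):
        for Y,Z in((-.091,0),(.091,0),(-.023,.014),(.023,.014)):
            L.append([*(np.array([x,y])+R@[X,Y]),Z])
    return np.array(L)
for n,roi in(('top',(262,175,365,290)),('side',(280,210,405,285))):
    f=optics.grab_frame(n);F=f['frame'];b,g,r=[F[...,i].astype(int) for i in range(3)]
    m=np.zeros((480,640),bool);m[roi[1]:roi[3],roi[0]:roi[2]]=1
    m&=(b>1.6*r)&(b>1.25*g)&(b>40)
    nn,l,st,ce=cv2.connectedComponentsWithStats(m.astype(np.uint8));k=1+st[1:,4].argmax();m=l==k
    print(n,'blue',m.sum(),st[k])
    cv2.imwrite(f'pics/blue_{n}.png',(m*255).astype(np.uint8))
    for back in(.09,.098):
        def c(p,out=False):
            h=cv2.convexHull(proj(f,stand_pts(p,back)).astype(np.float32));a=np.zeros((480,640),np.uint8);cv2.fillConvexPoly(a,np.round(h*8).astype(np.int32),255,cv2.LINE_AA,3)
            return ((cv2.GaussianBlur(a/255.,(0,0),1.5)-cv2.GaussianBlur(m.astype(float),(0,0),1.5))**2).sum()
        p0=[.61,.01,-.15]
        res=minimize(c,p0,method='Nelder-Mead',options=dict(initial_simplex=[p0,[.63,.01,-.15],[.61,.03,-.15],[.61,.01,-.25]],xatol=1e-5,fatol=.1))
        print(back,res.x.round(4),res.fun)
    for th,z in(('stop_face',.031),('groove_start',.002),('v_stand',0),('brush',0),('red_tin',0),('thinner_can',0),('tape_roll',0)):
        for d in place_of(th,n)[:2]: print(th,onz(f,d['uv'],z).round(3),round(d['score'],2))
E
```

```text
top blue 5684 [ 271  186   84   91 5684]
0.09 [ 0.6148 -0.0049 -0.2104] 140.24561354741732
0.098 [ 0.6126 -0.0053 -0.2099] 307.3617258946207
stop_face [ 0.709 -0.027  0.031] 0.71
groove_start [0.494 0.021 0.002] 0.58
v_stand [ 0.617 -0.012  0.   ] 0.86
brush [0.775 0.036 0.   ] 0.81
brush [0.324 0.294 0.   ] 0.26
red_tin [0.406 0.406 0.   ] 0.63
red_tin [0.319 0.291 0.   ] 0.6
thinner_can [0.609 0.461 0.   ] 0.78
tape_roll [0.322 0.285 0.   ] 0.87
side blue 3794 [ 291  221  105   58 3794]
0.09 [ 0.619  -0.003  -0.2058] 170.71469794843978
0.098 [ 0.6167 -0.0019 -0.2111] 278.64672733717146
stop_face [ 0.708 -0.021  0.031] 0.86
stop_face [0.626 0.146 0.031] 0.25
groove_start [0.502 0.025 0.002] 0.8
v_stand [ 0.614 -0.009  0.   ] 0.63
brush [0.78  0.034 0.   ] 0.56
red_tin [0.405 0.402 0.   ] 0.55
thinner_can [0.609 0.456 0.   ] 0.87
tape_roll [0.327 0.289 0.   ] 0.66
```

jog_arm(
  increments=[
    {"rotation": [0, 0, 7]},
    {"rotation": [0, 0, 7]},
    {"rotation": [0, 0, 7]},
    {"rotation": [0, 0, 7]},
    {"rotation": [0, 0, 7]},
    {"rotation": [0, 0, 7]},
    {"rotation": [0, 0, 7]},
    {"rotation": [0, 0, 7]},
    {"rotation": [0, 0, 7]},
    {"rotation": [0, 0, 7]},
    {"rotation": [0, 0, 7]},
    {"rotation": [0, 0, 0]},
  ],
  fingers=1,
)

```text
invalid input
```

jog_arm(
  increments=[
    {"slide": [-16, 28, 0]},
    {"slide": [-16, 28, 0]},
    {"slide": [-16, 28, 0]},
    {"slide": [-16, 28, 0]},
    {"slide": [-16, 28, 0]},
    {"slide": [-16, 28, 0]},
    {"slide": [-16, 28, 0]},
    {"slide": [-16, 28, 0]},
    {"slide": [-16, 28, 0]},
    {"slide": [-16, 28, 0]},
    {"slide": [-16, 28, 0]},
    {"slide": [-16, 28, 0]},
    {"slide": [-16, 28, 0]},
    {"slide": [-16, 28, 0]},
    {"slide": [-16, 28, 0]},
    {"slide": [-16, 28, 0]},
    {"slide": [0, 0, 0]},
    {"slide": [0, 0, 0]},
  ],
)

```text
invalid input
```

```bash
cat >> h.py <<'E'
from scipy.spatial.transform import Rotation as Ro
ST=np.array([.616,-.0045]);SA=-.21
def tost(x,y):
    c,s=np.cos(SA),np.sin(SA);d=np.array([x,y])-ST;return np.array([c*d[0]+s*d[1],-s*d[0]+c*d[1]])
def show():
    s=state();q=s['tool_rot'];R=Ro.from_quat([q[1],q[2],q[3],q[0]]).as_matrix()
    print('t',round(s['time'],2),'tcp',s['tool_pos'].round(4),'stand xy',tost(*s['tool_pos'][:2]).round(4),'yaw ytool',np.degrees(np.arctan2(R[1,1],R[0,1])).round(2),'z',R[:,2].round(3),'F',np.round(s['contact_force'],1),'g',round(s['gripper_width'],2))
E
python3 - <<'E'
from h import *
show();print(state()['joint_pos'].round(2))
f=optics.grab_frame('wrist');cv2.imwrite('pics/wrist1.png',f['frame'])
E
```

```text
t 2.3 tcp [0.2604 0.5681 0.2313] stand xy [-0.4671  0.4859] yaw ytool 65.38 z [ 0.  0. -1.] F [ 0.3  0.2 -0.8] g 1.0
[ 1.02  0.05  1.61 -0.    1.48 -0.12]
```

View pics/wrist1.png

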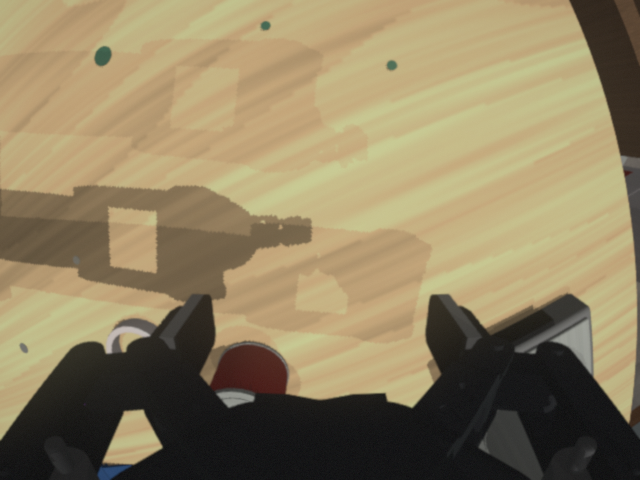

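jog_arm(
  increments=[
    {"slide": [0, 0, 0], "rotation": [0, 0, 7]},
    {"slide": [0, 0, 0], "rotation": [0, 0, 7]},
    {"slide": [0, 0, 0], "rotation": [0, 0, 7]},
    {"slide": [0, 0, 0], "rotation": [0, 0, 7]},
    {"slide": [0, 0, 0], "rotation": [0, 0, 7]},
    {"slide": [0, 0, 0], "rotation": [0, 0, 7]},
    {"slide": [0, 0, 0], "rotation": [0, 0, 7]},
    {"slide": [0, 0, 0], "rotation": [0, 0, 7]},
    {"slide": [0, 0, 0], "rotation": [0, 0, 7]},
    {"slide": [0, 0, 0], "rotation": [0, 0, 7]},
    {"slide": [0, 0, 0], "rotation": [0, 0, 7]},
    {"slide": [0, 0, 0], "rotation": [0, 0, 0]},
  ],
  fingers=1,
)

```text
time: 3.35
tool_pos: [0.2604, 0.5681, 0.2313]
tool_rot: [-0.0, 0.776, 0.631, -0.0]
contact_force: [0.1, -0.3, 0.1]
gripper_width: 1.003
```

jog_arm(
  increments=[
    {"slide": [-16, 28, 0], "rotation": [0, 0, 0]},
    {"slide": [-16, 28, 0], "rotation": [0, 0, 0]},
    {"slide": [-16, 28, 0], "rotation": [0, 0, 0]},
    {"slide": [-16, 28, 0], "rotation": [0, 0, 0]},
    {"slide": [-16, 28, 0], "rotation": [0, 0, 0]},
    {"slide": [-16, 28, 0], "rotation": [0, 0, 0]},
    {"slide": [-16, 28, 0], "rotation": [0, 0, 0]},
    {"slide": [-16, 28, 0], "rotation": [0, 0, 0]},
    {"slide": [-16, 28, 0], "rotation": [0, 0, 0]},
    {"slide": [-16, 28, 0], "rotation": [0, 0, 0]},
    {"slide": [-16, 28, 0], "rotation": [0, 0, 0]},
    {"slide": [-16, 28, 0], "rotation": [0, 0, 0]},
    {"slide": [-16, 28, 0], "rotation": [0, 0, 0]},
    {"slide": [-16, 28, 0], "rotation": [0, 0, 0]},
    {"slide": [-16, 28, 0], "rotation": [0, 0, 0]},
    {"slide": [-16, 28, 0], "rotation": [0, 0, 0]},
    {"slide": [0, 0, 0], "rotation": [0, 0, 0]},
    {"slide": [0, 0, 0], "rotation": [0, 0, 0]},
  ],
)

```text
time: 4.85
tool_pos: [0.6485, 0.2258, 0.2309]
tool_rot: [-0.0, 0.775, 0.632, -0.0]
contact_force: [-0.3, 0.7, -0.4]
gripper_width: 0.999
```

```bash
python3 - <<'E'
from h import *
show();print(state()['joint_pos'].round(2))
for n in('wrist','side'):
  f=optics.grab_frame(n);cv2.imwrite(f'pics/{n}2.png',f['frame'])
  if n=='wrist': print(f['camera_matrix'],f['R'].tolist(),f['t'])
E
```

```text
t 4.85 tcp [0.6485 0.2258 0.2309] stand xy [-0.0163  0.232 ] yaw ytool -11.63 z [-0.001  0.    -1.   ] F [-0.3  0.7 -0.4] g 1.0
[0.23 0.2  1.46 0.   1.49 0.43]
[[371.64829954   0.         320.04458575]
 [  0.         371.64829954 239.42853261]
 [  0.           0.           1.        ]] [[0.9794864377919424, -0.20150994793813307, -0.00024303008721313825], [-0.1942889411688061, -0.9447056328743076, 0.2641648624534669], [-0.05346143957243036, -0.2586986820560277, -0.9644775095259188]] [-0.58977119  0.30601349  0.47118954]
```

View pics/wrist2.png

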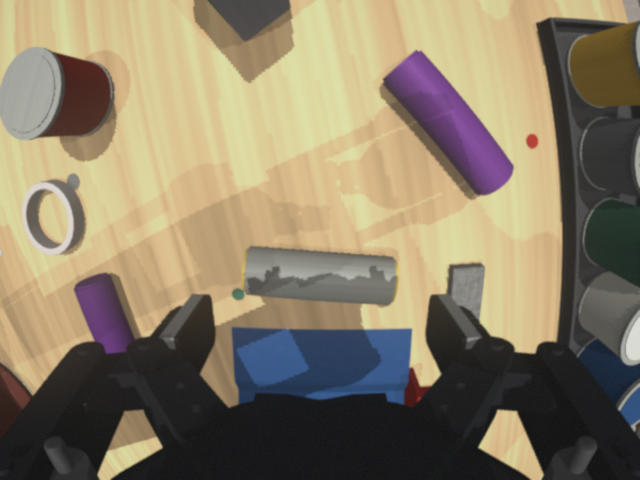

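View pics/side2.png

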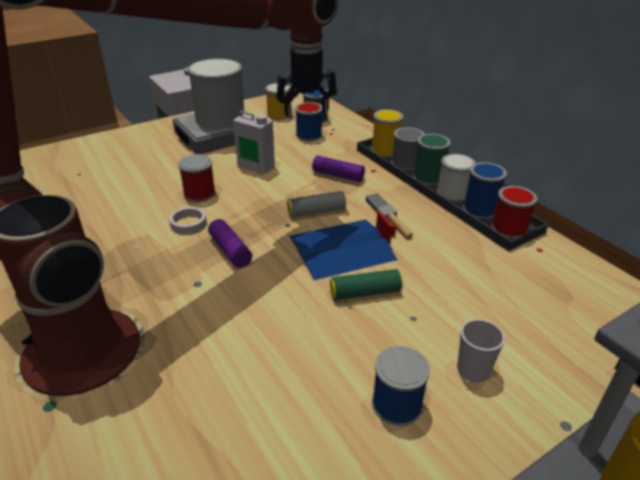

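```bash
python3 - <<'E'
from h import *
f=optics.grab_frame('wrist');s=state();q=s['tool_rot'];Rt=Ro.from_quat([q[1],q[2],q[3],q[0]]).as_matrix()
def fe(X):
    p=f['R']@X+f['t'];K=f['camera_matrix'];th=np.arctan2(np.hypot(p[0],p[1]),p[2]);r=np.hypot(p[0],p[1]);return np.array([K[0,2]+K[0,0]*th*p[0]/r,K[1,2]+K[1,1]*th*p[1]/r])
c=-f['R'].T@f['t'];print('cam in tool',(Rt.T@(c-s['tool_pos'])).round(3))
for z in(0,-.013,-.026):
  for x in(.011,-.011):
    for y in(.0425,.057): print(z,x,y,fe(s['tool_pos']+Rt@[x,y,z]).round(0))
for st in [((.6315,.1604,.025,-.289))]:
    for e in(-.075,.075):print('stub end',fe(np.array([st[0]+e*np.cos(st[3]),st[1]+e*np.sin(st[3]),.025])).round(0))
E
```

```text
cam in tool [ 0.067  0.    -0.142]
0 0.011 0.0425 [420. 279.]
0 0.011 0.057 [452. 278.]
0 -0.011 0.0425 [415. 325.]
0 -0.011 0.057 [445. 324.]
-0.013 0.011 0.0425 [428. 291.]
-0.013 0.011 0.057 [462. 290.]
-0.013 -0.011 0.0425 [422. 340.]
-0.013 -0.011 0.057 [455. 338.]
-0.026 0.011 0.0425 [437. 305.]
-0.026 0.011 0.057 [474. 304.]
-0.026 -0.011 0.0425 [430. 357.]
-0.026 -0.011 0.057 [465. 354.]
stub end [244. 272.]
stub end [391. 284.]
```

```bash
python3 - <<'E'
import cv2
a=cv2.imread('pics/wrist2.png')[240:440,130:330];cv2.imwrite('pics/tipzoom.png',cv2.resize(a,(800,600)[:1]*1+(600,),interpolation=cv2.INTER_CUBIC) if 0 else cv2.resize(a,(600,600),interpolation=cv2.INTER_CUBIC))
E
```

```text
(no output)
```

View pics/tipzoom.png

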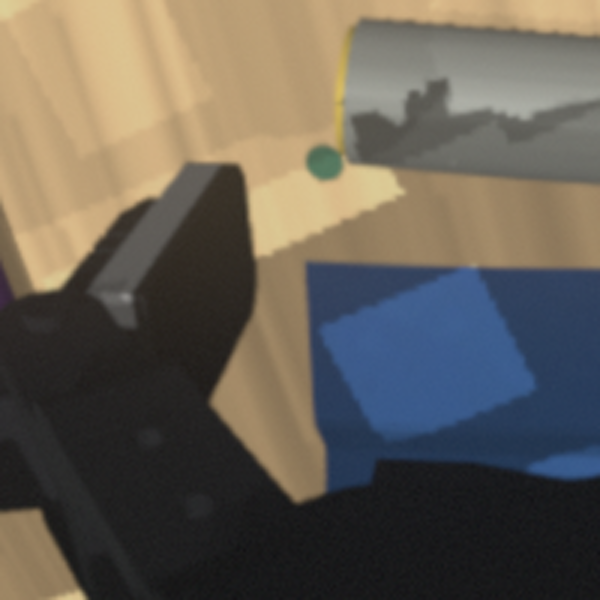

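jog_arm(
  increments=[
    {"slide": [0, -5, 15], "rotation": [0, 0, 0.4]},
    {"slide": [0, 0, 15], "rotation": [0, 0, 0]},
    {"slide": [0, 0, 15], "rotation": [0, 0, 0]},
    {"slide": [0, 0, 15], "rotation": [0, 0, 0]},
    {"slide": [0, 0, 15], "rotation": [0, 0, 0]},
    {"slide": [0, 0, 15], "rotation": [0, 0, 0]},
    {"slide": [0, 0, 15], "rotation": [0, 0, 0]},
    {"slide": [0, 0, 15], "rotation": [0, 0, 0]},
    {"slide": [0, 0, 15], "rotation": [0, 0, 0]},
    {"slide": [0, 0, 15], "rotation": [0, 0, 0]},
    {"slide": [0, 0, 15], "rotation": [0, 0, 0]},
    {"slide": [0, 0, 15], "rotation": [0, 0, 0]},
    {"slide": [0, 0, 15], "rotation": [0, 0, 0]},
    {"slide": [0, 0, 15], "rotation": [0, 0, 0]},
    {"slide": [0, 0, 10], "rotation": [0, 0, 0]},
    {"slide": [0, 0, 5], "rotation": [0, 0, 0]},
    {"slide": [0, 0, 0], "rotation": [0, 0, 0]},
    {"slide": [0, 0, 0], "rotation": [0, 0, 0]},
  ],
)

```text
time: 6.5
tool_pos: [0.643, 0.2282, 0.0064]
tool_rot: [0.0, 0.777, 0.629, 0.0]
contact_force: [0.0, 0.0, 0.6]
gripper_width: 1.003
```

```bash
python3 - <<'E'
from h import *
show()
for n in('wrist','side'):
  f=optics.grab_frame(n);cv2.imwrite(f'pics/{n}3.png',f['frame'])
a=cv2.imread('pics/side3.png')[120:300,230:470];cv2.imwrite('pics/side3z.png',cv2.resize(a,(800,600),interpolation=cv2.INTER_CUBIC))
E
```

```text
t 6.5 tcp [0.643  0.2282 0.0064] stand xy [-0.0221  0.2332] yaw ytool -12.02 z [ 0.  0. -1.] F [0.  0.  0.6] g 1.0
```

View pics/wrist3.png

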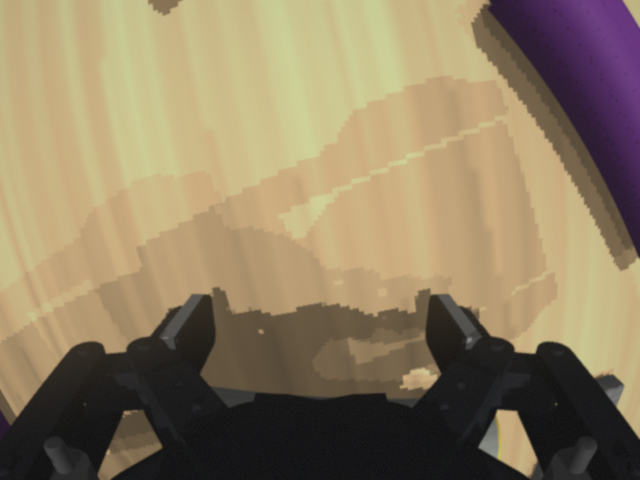

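View pics/side3z.png

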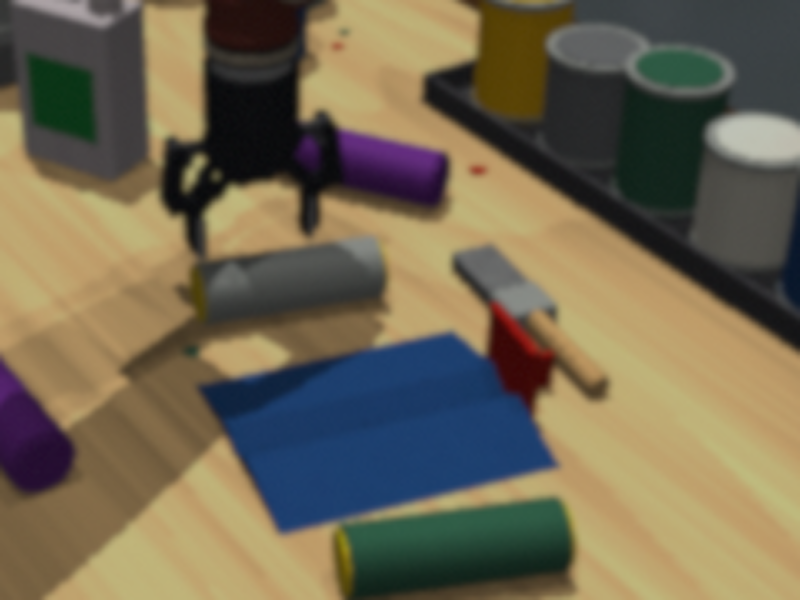

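jog_arm(
  increments=[
    {"slide": [-4, 0, 0], "rotation": [0, 0, 0]},
    {"slide": [-4, 0, 0], "rotation": [0, 0, 0]},
    {"slide": [-4, 0, 0], "rotation": [0, 0, 0]},
    {"slide": [-4, 0, 0], "rotation": [0, 0, 0]},
    {"slide": [-4, 0, 0], "rotation": [0, 0, 0]},
    {"slide": [-3, 0, 0], "rotation": [0, 0, 0]},
    {"slide": [-3, 0, 0], "rotation": [0, 0, 0]},
    {"slide": [-3, 0, 0], "rotation": [0, 0, 0]},
    {"slide": [-3, 0, 0], "rotation": [0, 0, 0]},
    {"slide": [-3, 0, 0], "rotation": [0, 0, 0]},
    {"slide": [-3, 0, 0], "rotation": [0, 0, 0]},
    {"slide": [-3, 0, 0], "rotation": [0, 0, 0]},
    {"slide": [-3, 0, 0], "rotation": [0, 0, 0]},
    {"slide": [-3, 0, 0], "rotation": [0, 0, 0]},
    {"slide": [-3, 0, 0], "rotation": [0, 0, 0]},
    {"slide": [-3, 0, 0], "rotation": [0, 0, 0]},
    {"slide": [-3, 0, 0], "rotation": [0, 0, 0]},
    {"slide": [0, 0, 0], "rotation": [0, 0, 0]},
  ],
)

```text
time: 8.1
tool_pos: [0.6309, 0.1727, 0.0062]
tool_rot: [0.0, 0.777, 0.629, -0.0]
contact_force: [-0.1, 0.4, -0.7]
gripper_width: 0.999
```

```bash
cat >> h.py <<'E'
def grab(tag,n='side',box=(230,120,470,300)):
    f=optics.grab_frame(n);x0,y0,x1,y1=box;cv2.imwrite(f'pics/{tag}.png',cv2.resize(f['frame'][y0:y1,x0:x1],(800,600),interpolation=cv2.INTER_CUBIC));return f
E
python3 - <<'E'
from h import *
show(); grab('side4'); grab('top4','top',(180,140,420,320))
E
```

```text
t 8.1 tcp [0.6309 0.1727 0.0062] stand xy [-0.0224  0.1764] yaw ytool -12.05 z [-0. -0. -1.] F [-0.1  0.4 -0.7] g 1.0
```

View pics/side4.png

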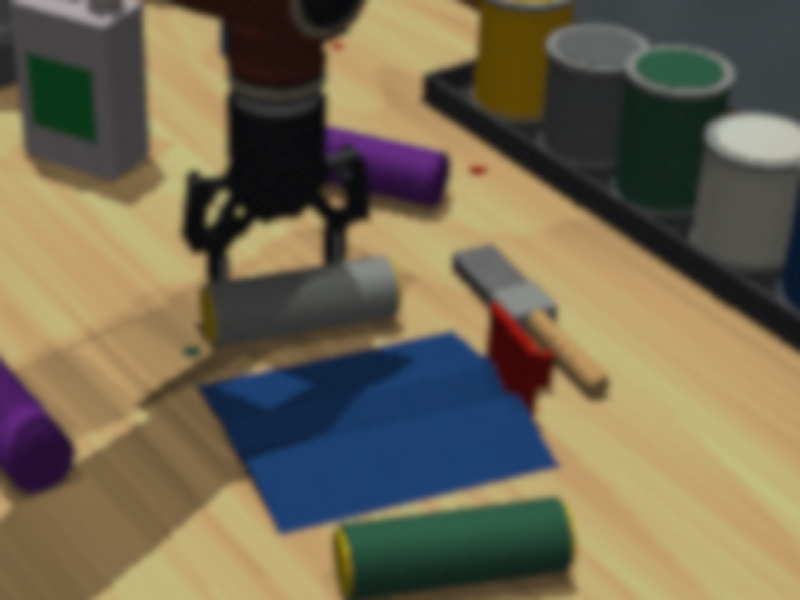

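View pics/top4.png

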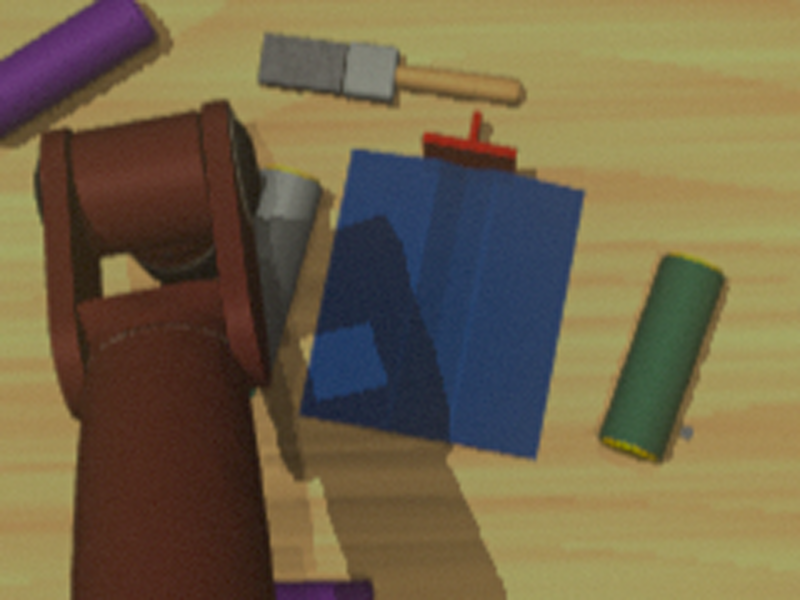

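jog_arm(
  increments=[
    {"slide": [-3, 0, 0], "rotation": [0, 0, 0]},
    {"slide": [-3, 0, 0], "rotation": [0, 0, 0]},
    {"slide": [-3, 0, 0], "rotation": [0, 0, 0]},
    {"slide": [-3, 0, 0], "rotation": [0, 0, 0]},
    {"slide": [-3, 0, 0], "rotation": [0, 0, 0]},
    {"slide": [-3, 0, 0], "rotation": [0, 0, 0]},
    {"slide": [-3, 0, 0], "rotation": [0, 0, 0]},
    {"slide": [-3, 0, 0], "rotation": [0, 0, 0]},
    {"slide": [-3, 0, 0], "rotation": [0, 0, 0]},
    {"slide": [-3, 0, 0], "rotation": [0, 0, 0]},
    {"slide": [-3, 0, 0], "rotation": [0, 0, 0]},
    {"slide": [-3, 0, 0], "rotation": [0, 0, 0]},
    {"slide": [-3, 0, -1], "rotation": [0, 0, 0]},
    {"slide": [-3, 0, -1], "rotation": [0, 0, 0]},
    {"slide": [-3, 0, -1], "rotation": [0, 0, 0]},
    {"slide": [-3, 0, -1], "rotation": [0, 0, 0]},
    {"slide": [-3, 0, -1], "rotation": [0, 0, 0]},
    {"slide": [-3, 0, -1], "rotation": [0, 0, 0]},
  ],
)

```text
time: 9.7
tool_pos: [0.62, 0.121, 0.0129]
tool_rot: [-0.0, 0.777, 0.629, 0.001]
contact_force: [-0.5, 4.5, 2.5]
gripper_width: 0.999
```

```bash
python3 - <<'E'
from h import *
show(); grab('side5'); grab('top5','top',(180,140,420,320))
E
```

```text
t 9.7 tcp [0.62   0.121  0.0129] stand xy [-0.0222  0.1236] yaw ytool -12.06 z [ 0.     0.002 -1.   ] F [-0.5  4.5  2.5] g 1.0
```

View pics/side5.png

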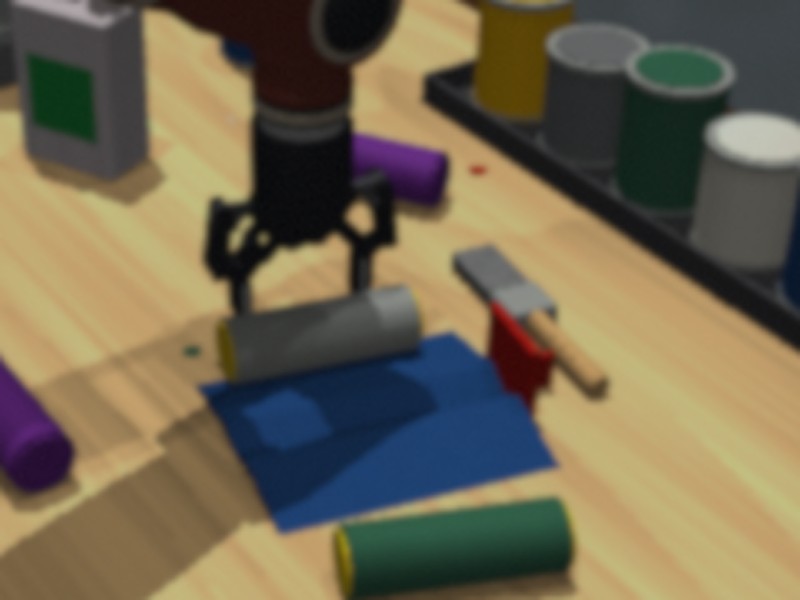

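View pics/top5.png

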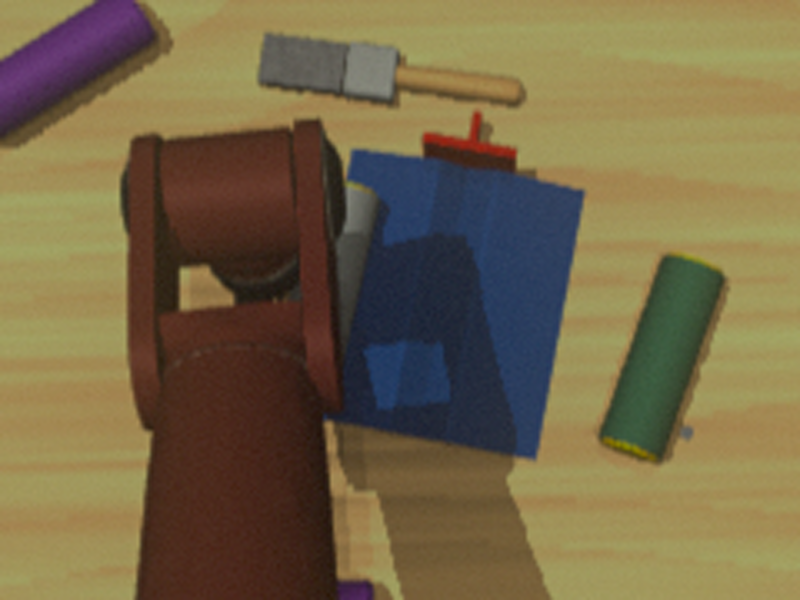

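jog_arm(
  increments=[
    {"slide": [-3, 0, 0], "rotation": [0, 0, 0]},
    {"slide": [-3, 0, 0], "rotation": [0, 0, 0]},
    {"slide": [-3, 0, 0], "rotation": [0, 0, 0]},
    {"slide": [-3, 0, 0], "rotation": [0, 0, 0]},
    {"slide": [-3, 0, 0], "rotation": [0, 0, 0]},
    {"slide": [-3, 0, 0], "rotation": [0, 0, 0]},
    {"slide": [-3, 0, 0], "rotation": [0, 0, 0]},
    {"slide": [-3, 0, 0], "rotation": [0, 0, 0]},
    {"slide": [-3, 0, 0], "rotation": [0, 0, 0]},
    {"slide": [-3, 0, 0], "rotation": [0, 0, 0]},
    {"slide": [-3, 0, 0], "rotation": [0, 0, 0]},
    {"slide": [-3, 0, 0], "rotation": [0, 0, 0]},
    {"slide": [-3, 0, 0], "rotation": [0, 0, 0]},
    {"slide": [-3, 0, 0], "rotation": [0, 0, 0]},
    {"slide": [-3, 0, 0], "rotation": [0, 0, 0]},
    {"slide": [-3, 0, 0], "rotation": [0, 0, 0]},
  ],
)

```text
time: 11.13
tool_pos: [0.6097, 0.0733, 0.0123]
tool_rot: [-0.0, 0.777, 0.629, -0.0]
contact_force: [0.8, 5.1, 2.2]
gripper_width: 0.997
```

```bash
python3 - <<'E'
from h import *
show(); grab('side6'); grab('top6','top',(180,140,420,320))
E
```

```text
t 11.13 tcp [0.6097 0.0733 0.0123] stand xy [-0.0224  0.0748] yaw ytool -12.02 z [-0. -0. -1.] F [0.8 5.1 2.2] g 1.0
```

View pics/side6.png

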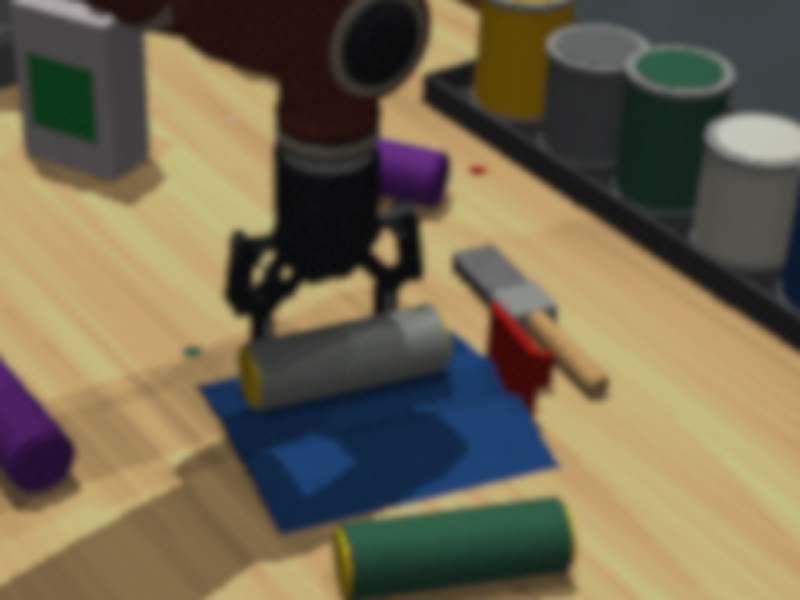

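View pics/top6.png

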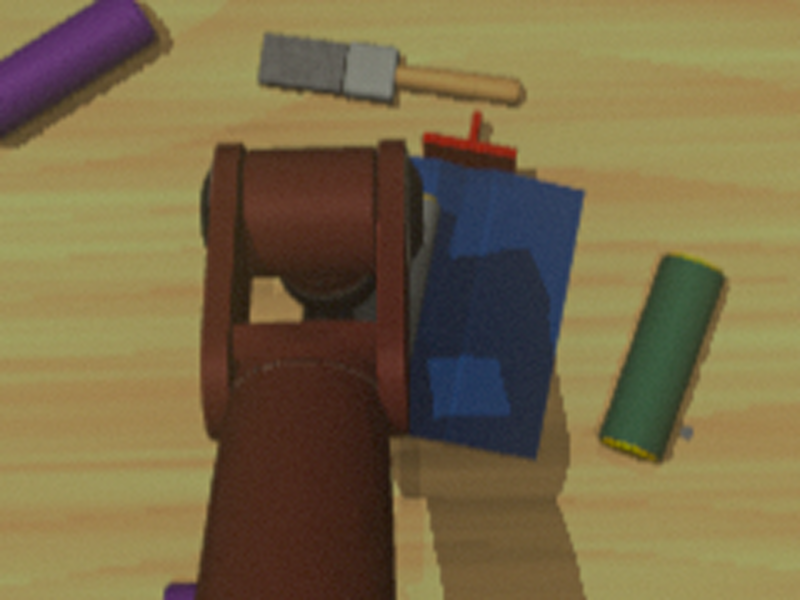

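jog_arm(
  increments=[
    {"slide": [-2, 0, 0], "rotation": [0, 0, 0]},
    {"slide": [-2, 0, 0], "rotation": [0, 0, 0]},
    {"slide": [-2, 0, 0], "rotation": [0, 0, 0]},
    {"slide": [-2, 0, 0], "rotation": [0, 0, 0]},
    {"slide": [-2, 0, 0], "rotation": [0, 0, 0]},
    {"slide": [-2, 0, 0], "rotation": [0, 0, 0]},
    {"slide": [-2, 0, 0], "rotation": [0, 0, 0]},
    {"slide": [-2, 0, 0], "rotation": [0, 0, 0]},
    {"slide": [-2, 0, 0], "rotation": [0, 0, 0]},
    {"slide": [-2, 0, 0], "rotation": [0, 0, 0]},
    {"slide": [-2, 0, 0], "rotation": [0, 0, 0]},
    {"slide": [-2, 0, 0], "rotation": [0, 0, 0]},
    {"slide": [0, 0, 0], "rotation": [0, 0, 0]},
    {"slide": [0, 0, 0], "rotation": [0, 0, 0]},
    {"slide": [0, 0, 0], "rotation": [0, 0, 0]},
  ],
)

```text
time: 12.48
tool_pos: [0.6048, 0.0501, 0.0123]
tool_rot: [0.0, 0.777, 0.629, -0.0]
contact_force: [0.3, -0.0, 0.3]
gripper_width: 0.997
```

```bash
python3 - <<'E'
from h import *
show(); grab('side7'); grab('top7','top',(180,140,420,320))
E
```

```text
t 12.48 tcp [0.6048 0.0501 0.0123] stand xy [-0.0223  0.0511] yaw ytool -12.02 z [ 0. -0. -1.] F [ 0.3 -0.   0.3] g 1.0
```

View pics/side7.png

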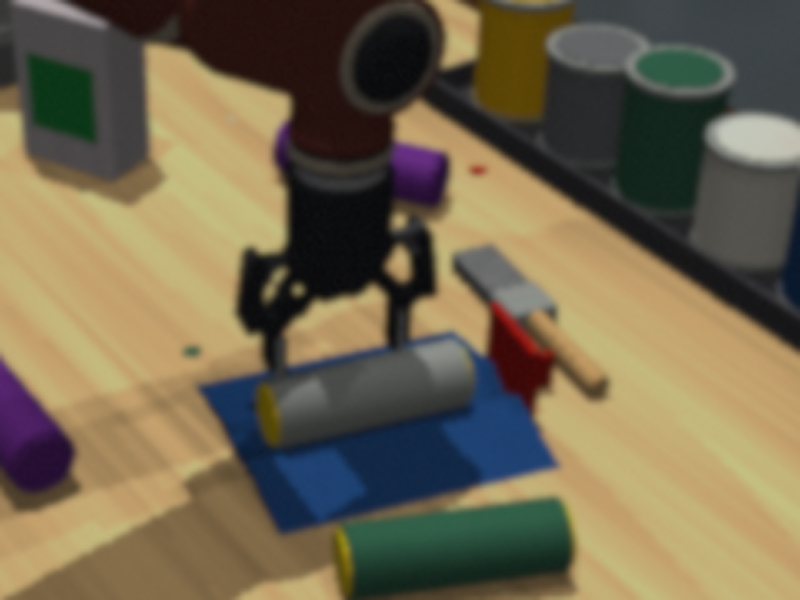

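View pics/top7.png

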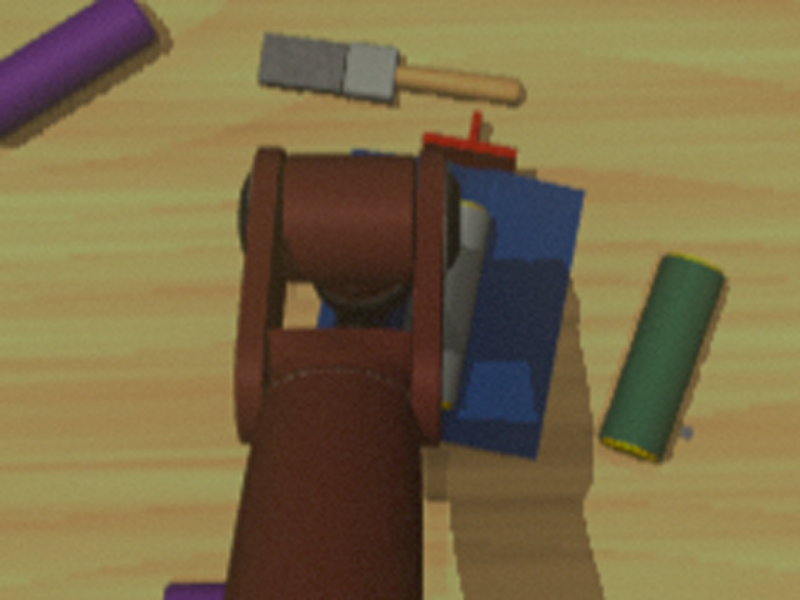

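jog_arm(
  increments=[
    {"slide": [1, 0, -8], "rotation": [0, 0, 0]},
    {"slide": [0, 0, -12], "rotation": [0, 0, 0]},
    {"slide": [0, 0, -20], "rotation": [0, 0, 0]},
    {"slide": [0, 0, -20], "rotation": [0, 0, 0]},
    {"slide": [0, 0, -20], "rotation": [0, 0, 0]},
    {"slide": [0, 0, -20], "rotation": [0, 0, 0]},
    {"slide": [-8, -23, 0], "rotation": [0, 0, 0]},
    {"slide": [-8, -23, 0], "rotation": [0, 0, 0]},
    {"slide": [-8, -23, 0], "rotation": [0, 0, 0]},
    {"slide": [-9, -23, 0], "rotation": [0, 0, 0]},
    {"slide": [-9, -23, 0], "rotation": [0, 0, 0]},
    {"slide": [-9, -23, 0], "rotation": [0, 0, 0]},
    {"slide": [0, 0, 0], "rotation": [0, 0, 0]},
  ],
)

```text
time: 13.67
tool_pos: [0.4562, 0.03, 0.1124]
tool_rot: [-0.0, 0.777, 0.629, -0.001]
contact_force: [0.2, 0.1, 0.3]
gripper_width: 1.0
```

jog_arm(
  increments=[
    {"slide": [0, 0, 0], "rotation": [0, 0, -7]},
    {"slide": [0, 0, 0], "rotation": [0, 0, -7]},
    {"slide": [0, 0, 0], "rotation": [0, 0, -7]},
    {"slide": [0, 0, 0], "rotation": [0, 0, -7]},
    {"slide": [0, 0, 0], "rotation": [0, 0, -7]},
    {"slide": [0, 0, 0], "rotation": [0, 0, -7]},
    {"slide": [0, 0, 0], "rotation": [0, 0, -7]},
    {"slide": [0, 0, 0], "rotation": [0, 0, -7]},
    {"slide": [0, 0, 0], "rotation": [0, 0, -7]},
    {"slide": [0, 0, 0], "rotation": [0, 0, -7]},
    {"slide": [0, 0, 0], "rotation": [0, 0, -7]},
    {"slide": [0, 0, 0], "rotation": [0, 0, -7]},
    {"slide": [0, 0, 0], "rotation": [0, 0, -6]},
    {"slide": [0, 0, 0], "rotation": [0, 0, 0]},
  ],
  fingers=0,
)

```text
time: 14.83
tool_pos: [0.4606, 0.03, 0.1137]
tool_rot: [0.001, 0.104, 0.995, 0.0]
contact_force: [0.2, -0.0, 0.1]
gripper_width: -0.002
```

```bash
python3 - <<'E'
from h import *
from scipy.optimize import minimize
show()
f=optics.grab_frame('wrist');cv2.imwrite('pics/wrist8.png',f['frame'])
fs=grab('side8'); 
S=silhouettes('bare_stub','side')
for d in S:
    print(d['bbox'],round(d['score'],2))
uv=(345,240)
for d in S:
  m=d['mask']
  ys,xs=np.nonzero(m)
  if abs(xs.mean()-340)<20 and abs(ys.mean()-238)<15:
    def c(p):
        a=cv2.GaussianBlur(cyl_mask(fs,[p[0],p[1],.031,p[2]]),(0,0),1.5);b=cv2.GaussianBlur(m.astype(float),(0,0),1.5);return ((a-b)**2).sum()
    p0=[.59,.0,-.21];r=minimize(c,p0,method='Nelder-Mead',options=dict(initial_simplex=[p0,[.6,0,-.21],[.59,.01,-.21],[.59,0,-.3]]))
    print(r.x,r.fun,tost(*r.x[:2]))
E
```

```text
t 14.83 tcp [0.4606 0.03   0.1137] stand xy [-0.1592  0.0014] yaw ytool 78.08 z [ 0.002 -0.    -1.   ] F [ 0.2 -0.   0.1] g -0.0
[313.6, 154.9, 368.3, 180.6] 0.93
[211.7, 217.7, 252.7, 272.4] 0.89
[307.4, 224.9, 373.5, 257.8] 0.68
[237.9, 126.8, 263.2, 175.1] 0.46
[ 5.94175062e-01  1.33771338e-04 -2.18902156e-01] 28.24353682638847 [-2.23114200e-02 -1.76528569e-05]
```

View pics/wrist8.png

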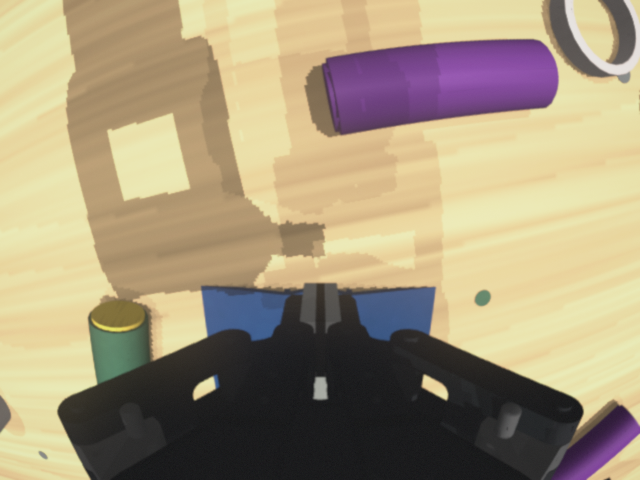

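View pics/side8.png

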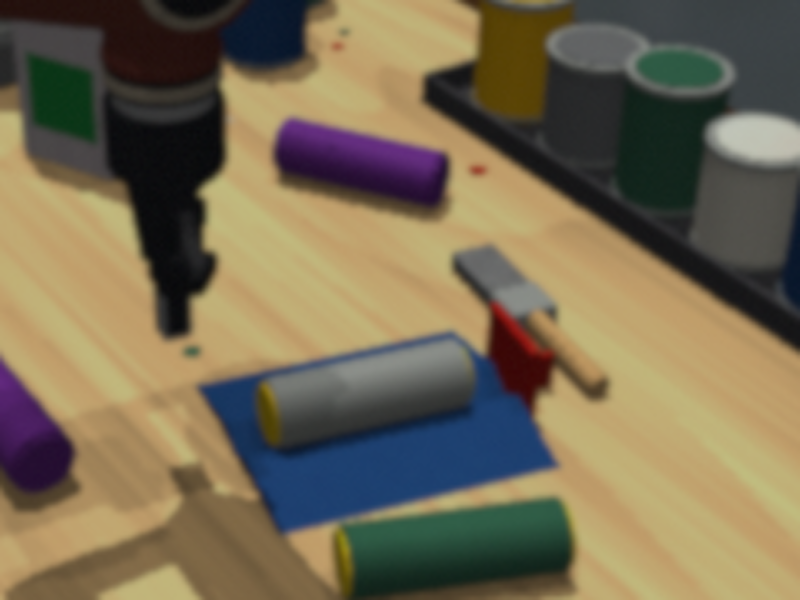

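jog_arm(
  increments=[
    {"slide": [0, 1, 15], "rotation": [0, 0, 0]},
    {"slide": [0, 0, 15], "rotation": [0, 0, 0]},
    {"slide": [0, 0, 15], "rotation": [0, 0, 0]},
    {"slide": [0, 0, 15], "rotation": [0, 0, 0]},
    {"slide": [0, 0, 15], "rotation": [0, 0, 0]},
    {"slide": [0, 0, 10], "rotation": [0, 0, 0]},
    {"slide": [0, 0, 5], "rotation": [0, 0, 0]},
    {"slide": [-8, 0, 0], "rotation": [0, 0, 0]},
    {"slide": [-8, 0, 0], "rotation": [0, 0, 0]},
    {"slide": [-8, 0, 0], "rotation": [0, 0, 0]},
    {"slide": [-8, 0, 0], "rotation": [0, 0, 0]},
    {"slide": [-8, 0, 0], "rotation": [0, 0, 0]},
    {"slide": [0, 0, 0], "rotation": [0, 0, 0]},
    {"slide": [0, 0, 0], "rotation": [0, 0, 0]},
  ],
  fingers=0,
)

```text
time: 16.15
tool_pos: [0.4996, 0.0224, 0.0227]
tool_rot: [0.0, 0.105, 0.994, -0.0]
contact_force: [-1.1, -0.5, 0.4]
gripper_width: -0.003
```

```bash
python3 - <<'E'
from h import *
show();fs=grab('side9')
E
```

```text
t 16.15 tcp [0.4996 0.0224 0.0227] stand xy [-0.1195  0.002 ] yaw ytool 77.96 z [ 0. -0. -1.] F [-1.1 -0.5  0.4] g -0.0
```

View pics/side9.png

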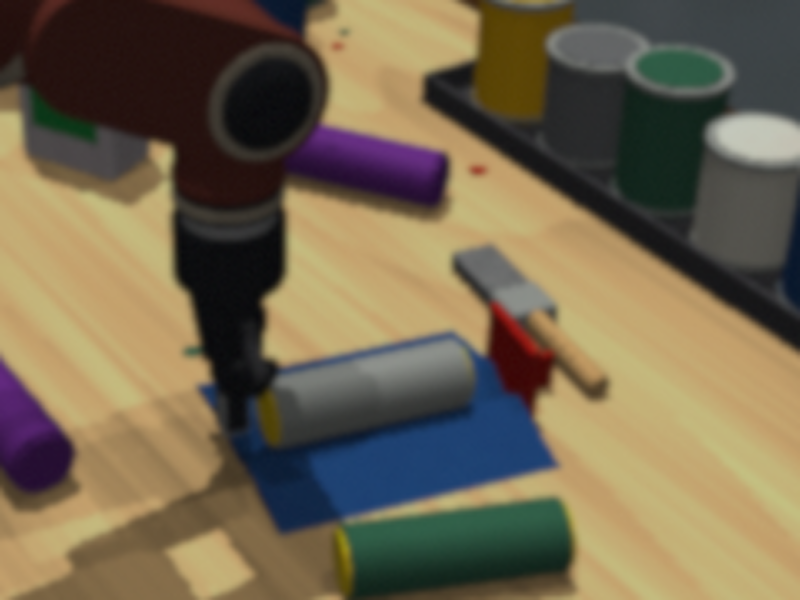

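jog_arm(
  increments=[
    {"slide": [-3, 0, 0], "rotation": [0, 0, 0]},
    {"slide": [-3, 0, 0], "rotation": [0, 0, 0]},
    {"slide": [-3, 0, 0], "rotation": [0, 0, 0]},
    {"slide": [-3, 0, 0], "rotation": [0, 0, 0]},
    {"slide": [-2, 0, 0], "rotation": [0, 0, 0]},
    {"slide": [-2, 0, 0], "rotation": [0, 0, 0]},
    {"slide": [-2, 0, 0], "rotation": [0, 0, 0]},
    {"slide": [-2, 0, 0], "rotation": [0, 0, 0]},
    {"slide": [-2, 0, 0], "rotation": [0, 0, 0]},
    {"slide": [-2, 0, 0], "rotation": [0, 0, 0]},
    {"slide": [-2, 0, 0], "rotation": [0, 0, 0]},
    {"slide": [-2, 0, 0], "rotation": [0, 0, 0]},
    {"slide": [-2, 0, 0], "rotation": [0, 0, 0]},
    {"slide": [-2, 0, 0], "rotation": [0, 0, 0]},
    {"slide": [-2, 0, 0], "rotation": [0, 0, 0]},
  ],
)

```text
time: 17.45
tool_pos: [0.5321, 0.0155, 0.0222]
tool_rot: [-0.0, 0.105, 0.994, -0.0]
contact_force: [-1.5, 1.3, -1.2]
gripper_width: -0.002
```

```bash
python3 - <<'E'
from h import *
show();fs=grab('side10')
E
```

```text
t 17.45 tcp [0.5321 0.0155 0.0222] stand xy [-0.0862  0.0021] yaw ytool 77.97 z [-0.  0. -1.] F [-1.5  1.3 -1.2] g -0.0
```

View pics/side10.png

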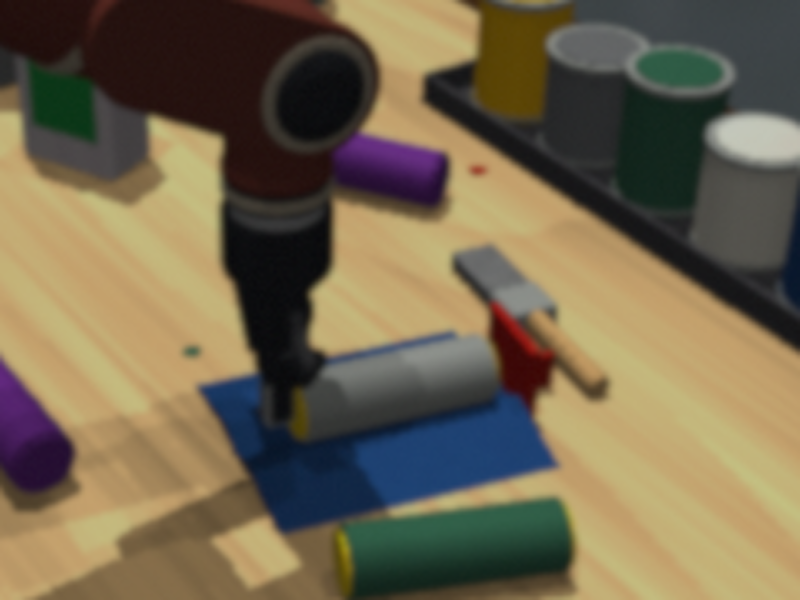

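jog_arm(
  increments=[
    {"slide": [-2, 0, 0], "rotation": [0, 0, 0]},
    {"slide": [-2, 0, 0], "rotation": [0, 0, 0]},
    {"slide": [-2, 0, 0], "rotation": [0, 0, 0]},
    {"slide": [-2, 0, 0], "rotation": [0, 0, 0]},
    {"slide": [-1, 0, 0], "rotation": [0, 0, 0]},
    {"slide": [-1, 0, 0], "rotation": [0, 0, 0]},
    {"slide": [-1, 0, 0], "rotation": [0, 0, 0]},
    {"slide": [0, 0, 0], "rotation": [0, 0, 0]},
  ],
)

```text
time: 18.17
tool_pos: [0.5431, 0.0131, 0.0224]
tool_rot: [0.0, 0.105, 0.994, -0.0]
contact_force: [-2.7, -0.2, -0.6]
gripper_width: -0.002
```

jog_arm(
  increments=[
    {"slide": [-1, 0, 0], "rotation": [0, 0, 0]},
    {"slide": [-1, 0, 0], "rotation": [0, 0, 0]},
    {"slide": [0, 0, 0], "rotation": [0, 0, 0]},
  ],
)

```text
time: 18.42
tool_pos: [0.545, 0.0128, 0.0224]
tool_rot: [0.0, 0.105, 0.994, -0.0]
contact_force: [-2.7, 0.9, -0.2]
gripper_width: 0.001
```

```bash
python3 - <<'E'
from h import *
show();fs=grab('side11')
E
```

```text
t 18.42 tcp [0.545  0.0128 0.0224] stand xy [-0.073   0.0021] yaw ytool 77.97 z [ 0.001 -0.    -1.   ] F [-2.7  0.9 -0.2] g 0.0
```

View pics/side11.png

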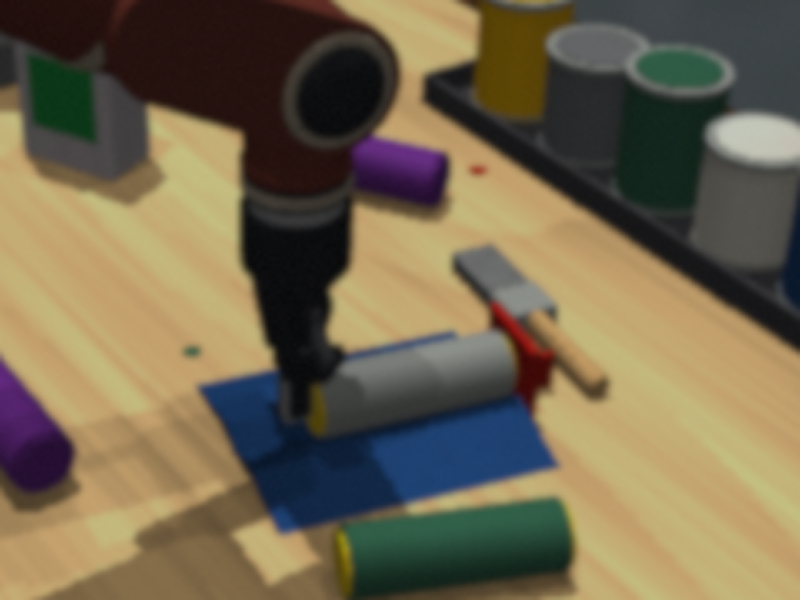

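jog_arm(
  increments=[
    {"slide": [-1, 0, 0], "rotation": [0, 0, 0]},
    {"slide": [-1, 0, 0], "rotation": [0, 0, 0]},
    {"slide": [-1, 0, 0], "rotation": [0, 0, 0]},
    {"slide": [0, 0, 0], "rotation": [0, 0, 0]},
  ],
)

```text
time: 18.8
tool_pos: [0.548, 0.0121, 0.0224]
tool_rot: [0.0, 0.105, 0.994, -0.0]
contact_force: [-2.8, 0.4, 0.5]
gripper_width: 0.002
```

jog_arm(
  increments=[
    {"slide": [-1, 0, 0], "rotation": [0, 0, 0]},
    {"slide": [-1, 0, 0], "rotation": [0, 0, 0]},
    {"slide": [0, 0, 0], "rotation": [0, 0, 0]},
  ],
)

```text
time: 19.05
tool_pos: [0.5485, 0.012, 0.0221]
tool_rot: [-0.002, 0.105, 0.994, 0.0]
contact_force: [-8.1, 1.0, 4.4]
gripper_width: -0.001
```

jog_arm(
  increments=[
    {"slide": [-1, 0, 0], "rotation": [0, 0, 0]},
    {"slide": [0, 0, 0], "rotation": [0, 0, 0]},
    {"slide": [0, 0, 0], "rotation": [0, 0, 0]},
  ],
)

```text
time: 19.3
tool_pos: [0.5484, 0.0121, 0.0218]
tool_rot: [-0.003, 0.105, 0.995, 0.0]
contact_force: [-10.1, 1.5, 7.1]
gripper_width: 0.0
```

```bash
python3 - <<'E'
from h import *
show();fs=grab('side12',box=(300,180,420,270))
E
```

```text
t 19.3 tcp [0.5484 0.0121 0.0218] stand xy [-0.0696  0.0021] yaw ytool 77.99 z [-0.006  0.001 -1.   ] F [-10.1   1.5   7.1] g 0.0
```

View pics/side12.png

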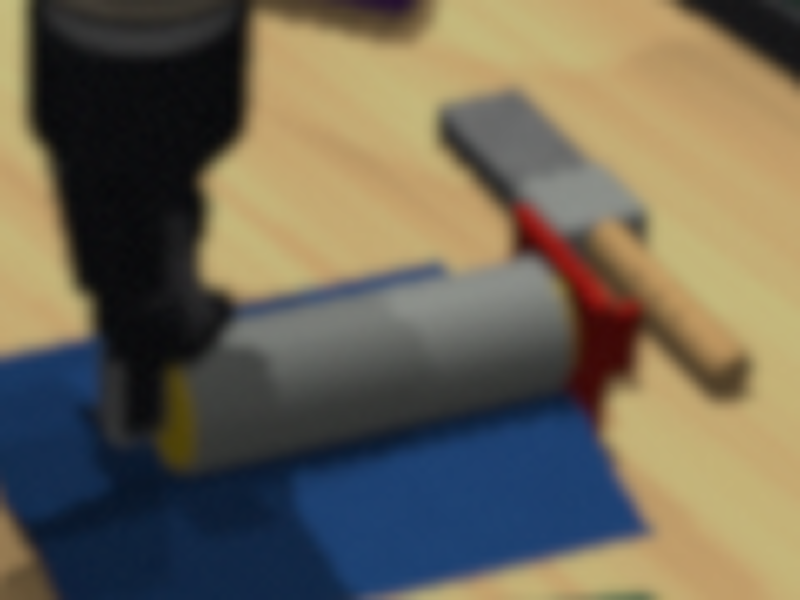

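jog_arm(
  increments=[
    {"slide": [1, 0, 0], "rotation": [0, 0, 0]},
    {"slide": [1, 0, 0], "rotation": [0, 0, 0]},
    {"slide": [1, 0, 0], "rotation": [0, 0, 0]},
    {"slide": [1, 0, 0], "rotation": [0, 0, 0]},
    {"slide": [2, 0, 0], "rotation": [0, 0, 0]},
    {"slide": [4, 0, 0], "rotation": [0, 0, 0]},
    {"slide": [8, 0, 0], "rotation": [0, 0, 0]},
    {"slide": [12, 0, 0], "rotation": [0, 0, 0]},
    {"slide": [12, 0, 0], "rotation": [0, 0, 0]},
    {"slide": [12, 0, -10], "rotation": [0, 0, 0]},
    {"slide": [8, 0, -20], "rotation": [0, 0, 0]},
    {"slide": [0, 0, -25], "rotation": [0, 0, 0]},
    {"slide": [0, 0, -25], "rotation": [0, 0, 0]},
    {"slide": [0, 0, -25], "rotation": [0, 0, 0]},
    {"slide": [0, 0, -25], "rotation": [0, 0, 0]},
    {"slide": [0, 0, 0], "rotation": [0, 0, 0]},
    {"slide": [0, 0, 0], "rotation": [0, 0, 0]},
  ],
)

```text
time: 20.77
tool_pos: [0.4908, 0.0245, 0.1543]
tool_rot: [0.002, 0.105, 0.995, 0.0]
contact_force: [-0.1, 0.0, -0.1]
gripper_width: -0.003
```

```bash
python3 - <<'E'
from h import *
from scipy.optimize import minimize
show()
f=optics.grab_frame('top');cv2.imwrite('pics/top13.png',f['frame'])
fs=optics.grab_frame('side');cv2.imwrite('pics/side13.png',fs['frame'])
cv2.imwrite('pics/side13z.png',cv2.resize(fs['frame'][180:270,300:420],(800,600),interpolation=cv2.INTER_CUBIC))
for d in silhouettes('bare_stub','side'):
  m=d['mask'];ys,xs=np.nonzero(m);print(xs.mean().round(),ys.mean().round(),round(d['score'],2))
  if abs(xs.mean()-352)<20 and abs(ys.mean()-236)<15:
    def c(p):
        a=cv2.GaussianBlur(cyl_mask(fs,[p[0],p[1],.031,p[2]]),(0,0),1.5);b=cv2.GaussianBlur(m.astype(float),(0,0),1.5);return ((a-b)**2).sum()
    p0=[.63,-.005,-.21];r=minimize(c,p0,method='Nelder-Mead',options=dict(initial_simplex=[p0,[.6,0,-.21],[.59,.01,-.21],[.59,0,-.3]]))
    print(r.x,r.fun,tost(*r.x[:2]))
E
```

```text
t 20.77 tcp [0.4908 0.0245 0.1543] stand xy [-0.1285  0.0022] yaw ytool 77.98 z [ 0.004 -0.    -1.   ] F [-0.1  0.  -0.1] g -0.0
229.0 243.0 0.8
353.0 235.0 0.77
[ 0.63016821 -0.00891492 -0.21335303] 34.3434380459215 [ 0.01477728 -0.00136443]
337.0 168.0 0.56
```

View pics/side13z.png

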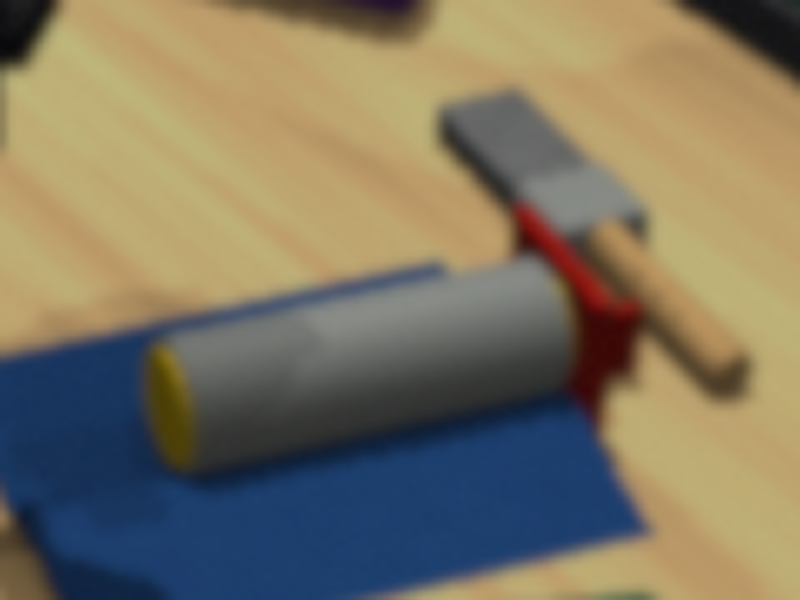

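View pics/top13.png

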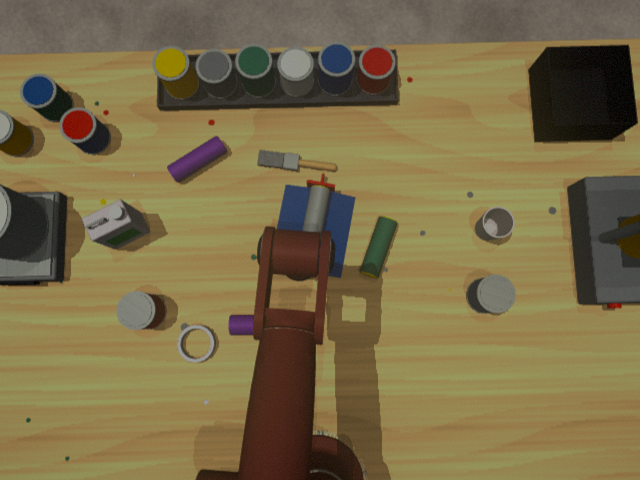

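```bash
python3 -c "
from plant import manip
print(manip.job_done())"
```

```text
the job is handed in; nothing more can be done
None
```

The bare stub is in the V-groove with its far end against the red stop plate, and I have handed the job in. It took about 21 s of the 51 s allowed.

**What I did:** I rolled the stub over the bench and up the ramp with the two open fingers until it dropped into the groove. Then I pushed it along the groove with the shut fingers and backed the hand off and up.

**Last checks:**
- **Against the stop:** On the last pushes the tool stopped moving forward and the force along the push rose from 3 N to 10 N. After I released it, the side camera put the stub's middle at x = 14.8 mm and y = -1.4 mm in the stand's frame, where 15 and 0 mm are wanted. The picture shows the end at the plate.
- **Other things:** In the last top picture the green stub, the tins and the rest look unmoved. The arm hides part of one purple stub there, but the side-camera network finds that stub within about 3 pixels of where it was.
- **Hand clear:** The TCP is 154 mm above the bench, and the force reads about zero.

**What disagreed:** While the stub was held against the stop, there was also about 7 N upward on the tool. It went away when I backed off, and the stub stayed put.

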